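Load the last specimen and close the transport box

ROBOT

A 7-joint arm with a two-finger parallel gripper is mounted at the origin on the work surface. World frame = base frame: x ahead of the robot, y to its left, z up, the work surface at z = 0. Lengths are in m, angles in rad, forces in N, time in s.
With the tool pointing down it reaches from about 0.4 to 0.85 m from the base axis. Payload 10.4 kg.
Tool frame: the origin (TCP) lies midway between the tips of the shut fingers; the grasp point (between the pads) lies 19 mm behind it; z points along the fingers, y is the line along which they close (so a half turn about z gives the same grasp; the last joint's range is limited). The gripper opens to 87 mm and grips with 3 to 60 N. Pads are 19 mm wide; open, the fingers measure 117 mm over their backs; the gripper's body (75 mm by 190 mm) begins 51 mm behind the grasp point.
Start: joints at [1.212, 0.332, -0.065, 1.46, 0.022, 1.35, -0.088], TCP at [0.206, -0.59, 0.196] pointing down, gripper open.
Joint ranges: [-2.6, 2.6], [-0.5, 2.12], [-1.47, 1.34], [0.16, 2.42], [-1.27, 4.41], [0.06, 2.06], [-2.6, 2.6]. Speed limits (rad/s): [2.22, 2.22, 2.79, 2.79, 3.14, 3.14, 3.14].

INTERFACE

Orientations are given as a unit quaternion [x, y, z, w].
In Python, from bench import r gives the robot as it stands.
- The arm moves only by the tool arm_command, never from a script. Its argument "moves" is one flat list of numbers, 4 for each row, row after row: the shift along the tool's x, y, z in cm, then the turn about the tool's z in degrees. A call has 1 to 12 rows; each row shifts and turns the commanded pose from where the row before left it, along the tool's axes as they then stand; what a row does not reach is not made up. A row lasts 1/12 s, in which the tool goes at most 41.7 mm and 7.16 degrees, less where a joint would pass 70% of its speed; a pose out of reach is approached as far as the arm can. A call with a gripper value outside its range is refused whole. "fingers" is the opening in per cent of the stroke, from 0 (shut) to 100 (fully open), set as the call begins (left out, the last holds). The fingers move at their own pace and stop on an object; "squeeze" is the grip in N (left out, the last holds). Time passes only in rows, so rows that do not move let the fingers close. It gives the time, the measured TCP pose, the force, the opening and the grip force at its end, in the units of the state.
- r.read_state(): the state, without advancing time (a new reading comes with each control period).
- r.camera(name): name is "scene" or "top"; returns the picture (384x512x3 uint8, red, green, blue); there is no depth.
- r.camera_info(name): a dict with "fx", "fy", "cx", "cy" (pixels), "origin" and "attitude" of the camera in the world. Camera axes: x right, y up, looking along -z (the intrinsics and any distortion apply to the point x, -y, -z); pixel columns grow to the right and rows downward; lengths in m; the calibration is good to about 2 mm. A picture is of the moment at which its call begins. camera_info takes no time and is no camera call.
- r.close_job(): hands the job in; it is judged then, once.
The state is a dict: "time": time; "joint_positions": joint angles; "joint_vel": joint speeds; "joint_torque": joint torques, N m; "ee_pos": TCP position; "eef_rot": TCP orientation; "ft_force": force on the tool from outside, world axes, zero at the start; "torque": the same for the moment, N m; "width": finger opening in m; "grip_force": force on a finger pad.
Only numpy, scipy, OpenCV 4.12 (cv2) and the standard library are available. Lean on these libraries where they do the work, as an engineer would, in place of code of your own. Each camera call takes 0.05 s, during which the arm holds its last target. There are 200 camera calls.

TASK

Stand the red-capped sample pot upright on the floor of the open blue specimen box, then close the box with its white lid so that the lid sits fully home and square on the rim. Leave the green-capped pot where it stands.

Things in the scene. Friction and masses are not known exactly. Their poses are not given: they have to be found in the camera images.
- box: Open-topped insulated specimen box, blue plastic, empty, fixed to the desk: outside 200 (its x) by 160 (y) by 100 mm high, walls 14 mm, floor 10 mm thick, so the cavity is 172 by 132 mm, 90 mm deep. Origin: centre of its underside, on the desk; z up. Left or right of the pots, turned up to 20 degrees; the lid lies on the other side.
- lid: Loose white lid of the box, about 0.3 kg, right way up on the desk. Slab 200 (x) by 160 (y) by 16 mm; under it a plug 152 by 112 by 12 mm (10 mm play per side in the box); on top a blue bridge handle, bar 110 mm along x, 20 wide, 54 to 70 mm above the origin. Origin: centre of the plug's underside; z up. Seated, the origin is 88 mm above the box's underside, x along the box's x, either way round.
- red_pot: Loose sample pot with a red screw cap, about 70 g: a square white body 46 by 46 mm and 50 mm high with flat sides, on it a round cap 40 mm in diameter up to 64 mm (its top). Origin: centre of its underside; z up, x and y square to its sides; turned up to 20 degrees from the desk's x. This is the one to load.
- green_pot: The same pot with a green cap, same sizes and origin: a bystander to be left standing where it is.
There are look-alikes about, which are no part of the job. What is shaped like the red_pot but pink or yellow is not meant.

How it is judged:
By the outcome, as a careful person would: the job done as asked, in the order asked, and still so for the second after the job is handed in, with the robot touching nothing.
It also fails if it takes over 64 s, if anything falls off the work surface, if the arm or the gripper's body presses on something with over 40 N, if the wrist force passes 120 N, or if a joint passes its speed limit or range.

## Working session

There is one attempt and no reset: what is moved stays moved. The work goes in short steps, Python scripts to look and compute and a tool call to move; the robot and the scene stay as the last step left them, time stands still between calls to the robot, and variables do not carry over. Pictures are saved under pics/ and viewed, at most 10 in all, crops included, and the job is handed in when it is done.

Besides the shell and the picture viewer there is one more tool, called after "Request:" in YAML: its name, and indented under it one key for each argument. arm_command: Moves the arm, as the interface text tells. Its arguments: {"type":"object","properties":{"moves":{"type":"array"},"fingers":{"type":"number"},"squeeze":{"type":"number"}},"required":["moves"]}

```bash
ls; mkdir -p pics
python3 - <<'E'
from bench import r
import cv2
for n in("scene","top"):
    cv2.imwrite(f"pics/{n}0.png",r.camera(n)[:,:,::-1]); print(n,r.camera_info(n))
s=r.read_state();print(s)
E
```

```text
pics
scene {'fx': 468.3944988575735, 'fy': 468.3944988575735, 'cx': 261.9689330833132, 'cy': 197.15762641848195, 'origin': array([ 0.74653406, -0.39234382,  0.75912823]), 'attitude': array([0.27326254, 0.06524605, 0.21998419, 0.93417209])}
top {'fx': 441.9294560471573, 'fy': 441.9294560471573, 'cx': 260.17441198666467, 'cy': 186.2465602406494, 'origin': array([0.33445979, 0.00578913, 1.0649309 ]), 'attitude': array([ 0.06553843, -0.06563626, -0.69560293,  0.71241361])}
{'time': 0.1, 'joint_positions': array([ 1.21239378,  0.33278353, -0.06471769,  1.46080996,  0.02154466,
        1.34991126, -0.08848357]), 'joint_vel': array([-3.39441829e-04, -2.37879050e-03, -2.37851209e-03, -5.81589653e-04,
       -4.18932790e-05, -1.26243712e-03,  1.20405291e-03]), 'joint_torque': array([ 2.72757388e-03, -6.24546647e+01,  2.55251251e-02, -3.90715849e+01,
       -6.14262745e-02,  3.66124290e-02,  8.61732292e-05]), 'ee_pos': array([ 0.20586016, -0.58973919,  0.19517187]), 'eef_rot': array([ 9.85934204e-01,  1.67132801e-01, -9.93867599e-05, -6.02065580e-04]), 'ft_force': array([ 0.38223196, -0.71287439, -0.6876269 ]), 'torque': array([ 0.01041471,  0.0569505 , -0.03699958]), 'grip_force': 0.0, 'width': 0.08691514462073602}
```

View pics/top0.png

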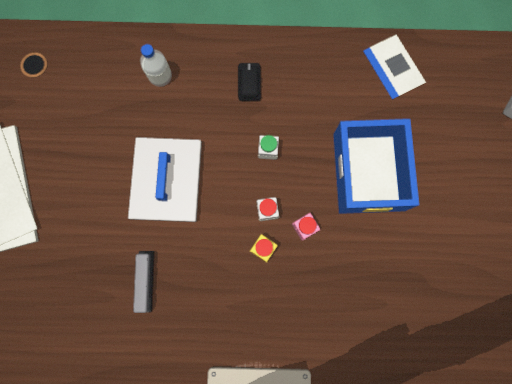

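View pics/scene0.png

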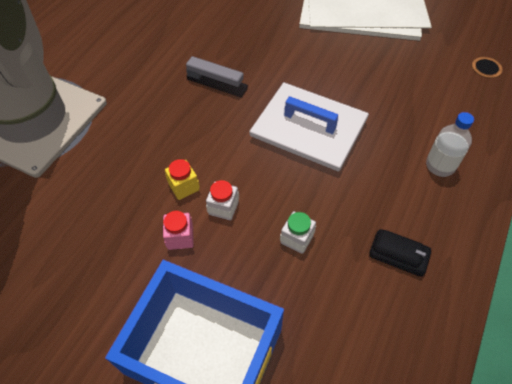

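The top view shows these candidates: white body with red cap (268,208), pink (307,226), yellow (264,247), and green cap (269,146). By the description I choose the white-bodied red-capped pot at (268,208). I'll check it in a close crop.

Run:
```python
import cv2
i=cv2.imread("pics/top0.png")
a=cv2.resize(i[110:240,325:425],None,fx=4,fy=4,interpolation=cv2.INTER_CUBIC)
b=cv2.resize(i[130:230,122:212],None,fx=4,fy=4,interpolation=cv2.INTER_CUBIC)
c=cv2.resize(i[190:226,250:290],None,fx=9,fy=9,interpolation=cv2.INTER_CUBIC)
import numpy as np
o=np.zeros((600,770,3),np.uint8); o[:520,:400]=a
o[:400,405:765]=b[:, :360]; cv2.imwrite("pics/c1.png",o)
cv2.imwrite("pics/c2.png",c)
```

```text
(no output)
```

View pics/c1.png

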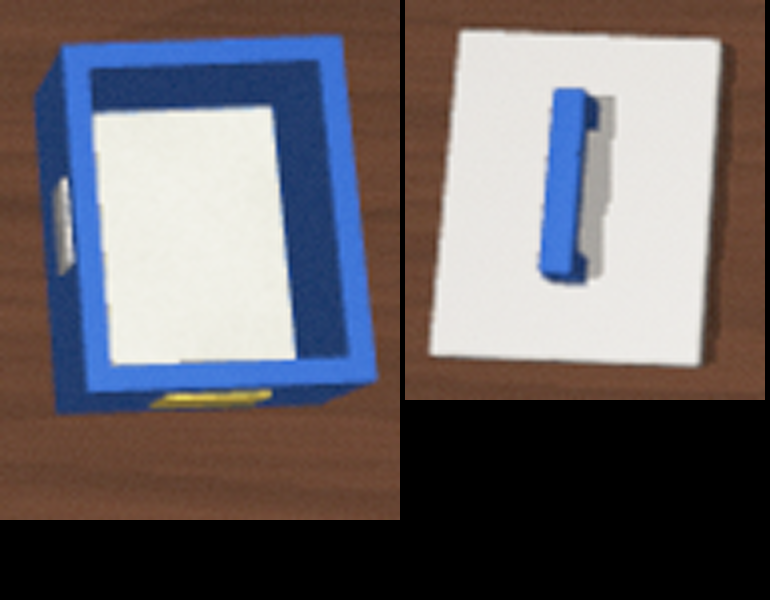

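View pics/c2.png

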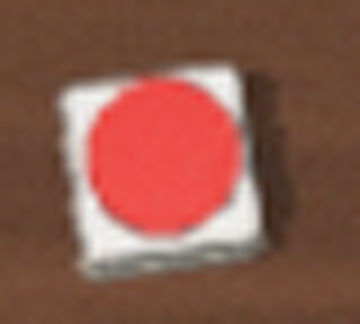

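The crops confirm the white-bodied pot with a red cap. They also give the box rim corners, the lid corners and the handle.

```bash
cat > h.py <<'E'
import numpy as np
from bench import r
from scipy.spatial.transform import Rotation as R
def ray(n,p,z):
    c=r.camera_info(n);p=np.atleast_2d(p).astype(float)
    d=np.c_[(p[:,0]-c["cx"])/c["fx"],-(p[:,1]-c["cy"])/c["fy"],-np.ones(len(p))]
    d=R.from_quat(c["attitude"]).apply(d);o=c["origin"]
    return (o+d*((z-o[2])/d[:,2])[:,None])[:,:2]
def crop(p,s,x,y): return (np.array(p,float)+.5)/s-.5+[x,y]
def quad(w,name):  # corners in order TL,TR,BR,BL; prints centre, sides, yaw of BL->TL side (near +x)
    a=(w[0]-w[3]+w[1]-w[2])/2;b=(w[0]-w[1]+w[3]-w[2])/2
    an=lambda v:np.degrees(np.arctan2(v[1],v[0]))
    print(name,w.mean(0).round(4),"len",np.hypot(*a).round(4),np.hypot(*b).round(4),"yaw",an(a).round(1),(an(b)-90).round(1))
def plan(xy,yaw_y,z=None):
    """shift in tool axes to xy and turn so that tool y lies along yaw_y (deg, mod 180)"""
    s=r.read_state();q=R.from_quat(s["eef_rot"]);M=q.as_matrix()
    d=np.r_[np.array(xy)-s["ee_pos"][:2],(z-s["ee_pos"][2]) if z is not None else 0]
    cur=np.degrees(np.arctan2(M[1,1],M[0,1]))
    t=-((yaw_y-cur+90)%180-90)
    print("tcp",s["ee_pos"].round(4),"tooly",cur.round(1),"shift cm (tool now)",(M.T@d*100).round(2),"turn",round(t,1),"f",s["ft_force"].round(1),"w",round(s["width"],4),"tilt z",M[:,2].round(3),"q7",s["joint_positions"][-1].round(2),"t",s["time"])
E
python3 - <<'E'
from h import *
quad(ray("top",crop([(62,46),(342,37),(378,381),(88,391)],4,325,110),.1),"box")
quad(ray("top",crop([(55,30),(315,40),(298,366),(25,355)],4,122,130),.028),"lid")
quad(ray("top",crop([(150,90),(181,90),(170,275),(136,270)],4,122,130),.07),"handle")
quad(ray("top",crop([(62,92),(237,66),(262,238),(85,262)],9,250,190),.05),"pot")
print(ray("top",crop([(164,156)],9,250,190),.064), ray("top",[(307,226),(264,247),(269,144)],.064))
plan((0.45,0),90)
E
```

```text
box [ 0.577  -0.2576] len 0.1989 0.1604 yaw 3.5 3.3
lid [0.5431 0.2363] len 0.1989 0.1597 yaw -0.4 -0.9
handle [0.543  0.2356] len 0.1074 0.0188 yaw -0.1 -3.0
pot [ 0.4748 -0.0102] len 0.0448 0.0458 yaw 9.1 9.5
[[ 0.47501314 -0.0106062 ]] [[ 0.43345843 -0.100389  ]
 [ 0.38393602 -0.0039827 ]
 [ 0.62391852 -0.01042505]]
tcp [ 0.2059 -0.5897  0.1952] tooly -70.8 shift cm (tool now) [ 42.49 -47.63   0.06] turn 19.2 f [ 0.4 -0.7 -0.7] w 0.0869 tilt z [-0.     0.001 -1.   ] q7 -0.09 t 0.1
```

Request:
arm_command:
  moves: [2.2, -2.3, 0, 0, 2.2, -2.3, 0, 0, 2.2, -2.3, 0, 0, 2.2, -2.3, 0, 0, 2.2, -2.3, 0, 0, 2.2, -2.3, 0, 0, 2.2, -2.3, 0, 0, 2.2, -2.3, 0, 0, 2.2, -2.3, 0, 0, 2.2, -2.3, 0, 0]
  fingers: 100

```text
time: 0.93
ee_pos: [0.3381, -0.2989, 0.1956]
eef_rot: [0.986, 0.167, -0.0, -0.0]
ft_force: [0.8, 0.0, 0.6]
width: 0.0871
grip_force: 0.0
```

Request:
arm_command:
  moves: [2.2, -2.3, 0, 0, 2.2, -2.3, 0, 0, 2.2, -2.3, 0, 0, 2.2, -2.3, 0, 0, 2.2, -2.3, 0, 0, 2.2, -2.3, 0, 0, 2.2, -2.3, 0, 0, 2.2, -2.3, 0, 0, 2.2, -2.3, 0, 0, 2.2, -2.3, 0, 0, 0, 0, 0, 5, 0, 0, 0, 5]

```text
time: 1.93
ee_pos: [0.47, -0.0086, 0.1955]
eef_rot: [0.997, 0.081, -0.0, -0.0]
ft_force: [0.7, -0.9, -0.4]
width: 0.0868
grip_force: 0.0
```

Run:
```python
from h import *
plan((.475,-.0104),99.3,.024)
```

```text
tcp [ 0.47   -0.0086  0.1955] tooly -80.7 shift cm (tool now) [ 0.47  0.27 17.15] turn -0.0 f [ 0.7 -0.9 -0.4] w 0.0868 tilt z [-0.001  0.001 -1.   ] q7 -1.49 t 1.9333
```

Request:
arm_command:
  moves: [0.5, 0.3, 0, 0, 0, 0, 2.5, 0, 0, 0, 2.5, 0, 0, 0, 2.5, 0, 0, 0, 2.5, 0, 0, 0, 1.0, 0, 0, 0, 0, 0]

```text
time: 2.52
ee_pos: [0.4737, -0.0133, 0.0837]
eef_rot: [0.997, 0.081, -0.002, -0.001]
ft_force: [0.5, -0.4, 0.0]
width: 0.0867
grip_force: 0.0
```

Run:
```python
from h import *
import cv2
a=r.camera("scene")[100:290,120:350,::-1];b=r.camera("top")[150:280,220:340,::-1]
a=cv2.resize(a,None,fx=2,fy=2,interpolation=2);b=cv2.resize(b,(351,380),interpolation=2)
cv2.imwrite("pics/p1.png",np.hstack([a[:,:440],b]))
plan((.475,-.0104),99.3,.024)
```

```text
tcp [ 0.4758 -0.0131  0.0866] tooly -80.7 shift cm (tool now) [-0.04 -0.28  6.26] turn -0.0 f [1.  0.4 1. ] w 0.0872 tilt z [ 0.  0. -1.] q7 -1.57 t 2.6167
```

View pics/p1.png

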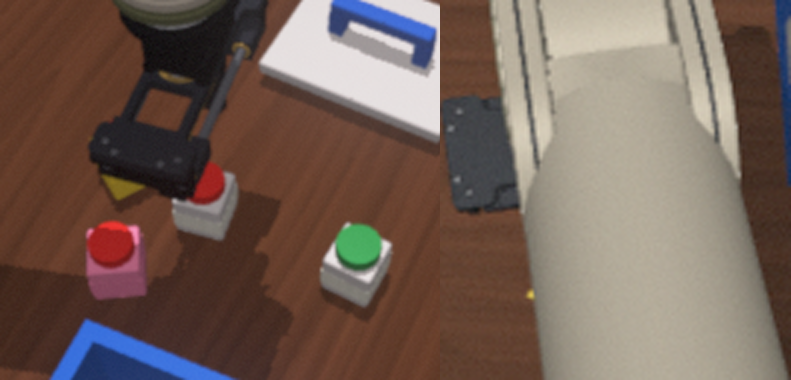

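The scene crop shows the near finger, at about (150,155), over the gap between the red and pink pots. The red pot at (207,195) lies under the gripper, so I'll descend and grip.

Request:
arm_command:
  moves: [0, -0.25, 0, 0, 0, 0, 1.5, 0, 0, 0, 1.5, 0, 0, 0, 1.5, 0, 0, 0, 1.2, 0, 0, 0, 0.5, 0, 0, 0, 0, 0, 0, 0, 0, 0]

```text
time: 3.28
ee_pos: [0.4753, -0.0104, 0.0245]
eef_rot: [0.997, 0.081, 0.0, 0.0]
ft_force: [0.7, -0.0, 0.2]
width: 0.0871
grip_force: 0.0
```

Request:
arm_command:
  moves: [0, 0, 0, 0, 0, 0, 0, 0, 0, 0, 0, 0, 0, 0, 0, 0, 0, 0, 0, 0, 0, 0, 0, 0, 0, 0, 0, 0, 0, 0, 0, 0]
  fingers: 0
  squeeze: 20

```text
time: 3.95
ee_pos: [0.4748, -0.0105, 0.0238]
eef_rot: [0.997, 0.081, 0.0, 0.0]
ft_force: [-0.6, -0.6, -0.0]
width: 0.0414
grip_force: 0.0
```

Request:
arm_command:
  moves: [0, 0, 0, 0, 0, 0, 0, 0, 0, 0, 0, 0]

```text
time: 4.2
ee_pos: [0.4748, -0.0105, 0.0238]
eef_rot: [0.997, 0.081, -0.0, 0.0]
ft_force: [-1.0, 0.3, 0.2]
width: 0.0392
grip_force: 20.0
```

Run:
```python
from h import *
import cv2
a=r.camera("scene")[100:290,120:350,::-1]
cv2.imwrite("pics/p2.png",cv2.resize(a,None,fx=3,fy=3,interpolation=2))
plan((.475,-.0104),99.3,.024)
```

```text
tcp [ 0.4749 -0.0106  0.0238] tooly -80.8 shift cm (tool now) [ 0.02 -0.01 -0.02] turn -0.1 f [-0.3 -0.4 -0.2] w 0.0394 tilt z [ 0. -0. -1.] q7 -1.64 t 4.25
```

View pics/p2.png

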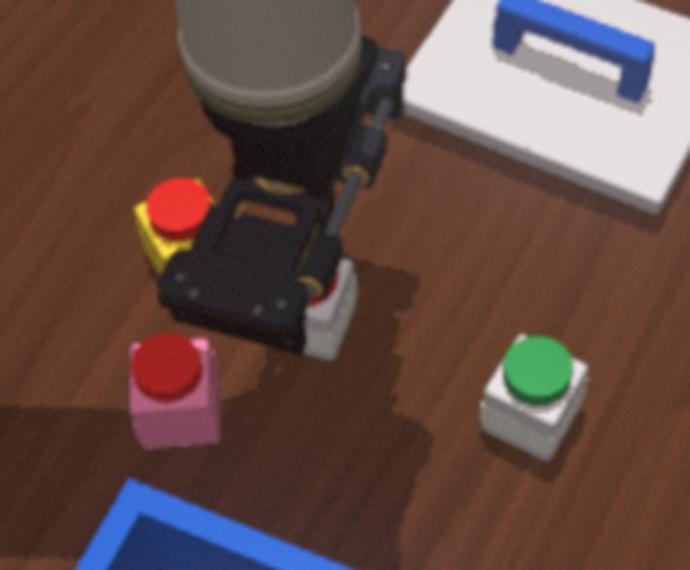

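The gripper has hold of the red pot. The width of 39 mm means it is pinching the 40 mm cap at 20 N, the pot is still upright, and the neighbours at (168,390) and (535,395) are unmoved. That grip is sound, so I'll lift a little and check it.

Request:
arm_command:
  moves: [0, 0, -0.5, 0, 0, 0, -1, 0, 0, 0, -1.5, 0, 0, 0, -2, 0, 0, 0, -2, 0, 0, 0, -2, 0, 0, 0, -2, 0, 0, 0, -2, 0, 0, 0, -1, 0, 0, 0, 0, 0, 0, 0, 0, 0]

```text
time: 5.17
ee_pos: [0.4749, -0.0106, 0.1639]
eef_rot: [0.997, 0.081, 0.0, 0.0]
ft_force: [0.0, -0.9, -1.9]
width: 0.0396
grip_force: 20.0
```

Request:
arm_command:
  moves: [0.5, 2.0, 0, 0, 0.6, 2.5, 0, 0, 0.6, 2.5, 0, 0, 0.6, 2.5, 0, 0, 0.6, 2.5, 0, 0, 0.6, 2.5, 0, 0, 0.6, 2.5, 0, 0, 0.6, 2.5, 0, 0, 0.6, 2.5, 0, 0, 0.6, 2.5, 0, 0, 0.2, 1.5, 0, 3, 0, 0, 0, 3]

```text
time: 6.17
ee_pos: [0.5758, -0.2613, 0.161]
eef_rot: [1.0, 0.025, -0.002, -0.0]
ft_force: [-0.2, 0.5, -1.5]
width: 0.0395
grip_force: 20.0
```

Request:
arm_command:
  moves: [0, 0, 0, 0, 0, 0, 0, 0, 0, 0, 0, 0]

```text
time: 6.42
ee_pos: [0.5765, -0.2563, 0.1631]
eef_rot: [1.0, 0.03, -0.001, -0.0]
ft_force: [-0.4, -0.8, 0.0]
width: 0.0396
grip_force: 20.0
```

Run:
```python
from h import *
import cv2
a=r.camera("scene")[120:384,60:340,::-1]
cv2.imwrite("pics/p3.png",cv2.resize(a,None,fx=2.2,fy=2.2,interpolation=2))
plan((.577,-.2576),93.4,.0355)
```

```text
tcp [ 0.5766 -0.2563  0.1634] tooly -86.6 shift cm (tool now) [ 0.04  0.13 12.79] turn -0.0 f [ 0.  -0.3 -1.5] w 0.0391 tilt z [-0.001  0.    -1.   ] q7 -1.3 t 6.4667
```

View pics/p3.png

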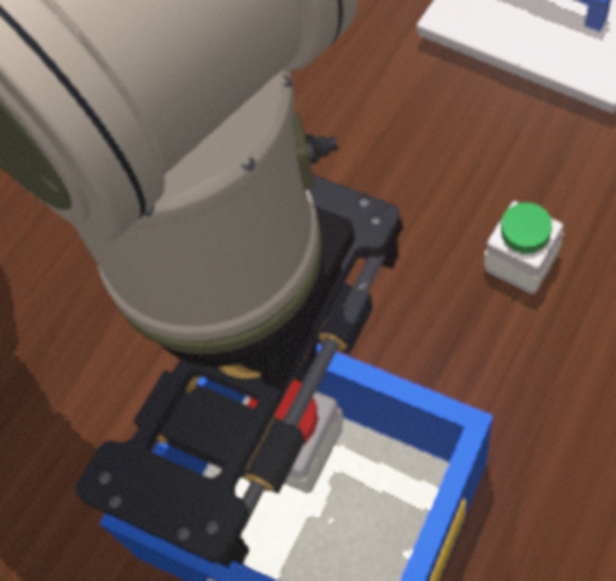

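The pot hangs upright by its cap over the cavity at (305,440) in the crop. I'll lower it slowly.

Request:
arm_command:
  moves: [0, 0.1, 1.5, 0, 0, 0, 2, 0, 0, 0, 2, 0, 0, 0, 2, 0, 0, 0, 2, 0, 0, 0, 1, 0, 0, 0, 1, 0, 0, 0, 0.5, 0, 0, 0, 0.3, 0, 0, 0, 0, 0, 0, 0, 0, 0]

```text
time: 7.38
ee_pos: [0.5774, -0.2585, 0.0417]
eef_rot: [1.0, 0.028, 0.001, 0.0]
ft_force: [-0.4, -0.2, -1.1]
width: 0.0391
grip_force: 20.0
```

Request:
arm_command:
  moves: [0, 0, 0.2, 0, 0, 0, 0.2, 0, 0, 0, 0, 0, 0, 0, 0, 0]

```text
time: 7.72
ee_pos: [0.5768, -0.2584, 0.0369]
eef_rot: [1.0, 0.028, -0.0, 0.0]
ft_force: [-0.3, -0.6, -0.5]
width: 0.0394
grip_force: 20.0
```

Request:
arm_command:
  moves: [0, 0, 0.1, 0, 0, 0, 0.1, 0, 0, 0, 0.1, 0, 0, 0, 0, 0, 0, 0, 0, 0]

```text
time: 8.13
ee_pos: [0.577, -0.2584, 0.0339]
eef_rot: [1.0, 0.028, 0.0, 0.0]
ft_force: [-0.6, -0.9, 0.4]
width: 0.0396
grip_force: 20.0
```

Run:
```python
from h import *
plan((.577,-.2576),93.4,.034)
```

```text
tcp [ 0.577  -0.2584  0.0339] tooly -86.8 shift cm (tool now) [ 0.01 -0.08 -0.01] turn -0.2 f [-0.6 -0.9  0.4] w 0.0396 tilt z [ 0. -0. -1.] q7 -1.35 t 8.1333
```

The wrist no longer carries the pot's weight, so it is touching the floor. I'll release and rise.

Request:
arm_command:
  moves: [0, 0, 0, 0, 0, 0, 0, 0, 0, 0, 0, 0, 0, 0, 0, 0, 0, 0, 0, 0, 0, 0, 0, 0]
  fingers: 70

```text
time: 8.63
ee_pos: [0.5769, -0.2583, 0.0339]
eef_rot: [1.0, 0.028, 0.0, 0.0]
ft_force: [0.7, 0.3, -0.5]
width: 0.0605
grip_force: 0.0
```

Request:
arm_command:
  moves: [0, 0, -0.5, 0, 0, 0, -1, 0, 0, 0, -1, 0, 0, 0, -2, 0, 0, 0, -2.5, 0, 0, 0, -2.5, 0, 0, 0, -2.5, 0, 0, 0, -2.5, 0, 0, 0, -2.5, 0]

```text
time: 9.38
ee_pos: [0.5769, -0.2582, 0.2067]
eef_rot: [1.0, 0.028, 0.001, 0.0]
ft_force: [0.4, -0.5, -0.4]
width: 0.0613
grip_force: 0.0
```

Run:
```python
from h import *
plan((.543,.236),89.4,.2)
```

```text
tcp [ 0.5769 -0.2582  0.2067] tooly -86.7 shift cm (tool now) [ -0.58 -49.53   0.63] turn 3.9 f [ 0.4 -0.5 -0.4] w 0.0613 tilt z [ 0.001 -0.001 -1.   ] q7 -1.29 t 9.3833
```

Request:
arm_command:
  moves: [0, -2.1, 0, 0, -0.1, -2.5, 0, 0, -0.1, -2.5, 0, 0, 0, -2.5, 0, 0, 0, -2.5, 0, 0, 0, -2.5, 0, 0, 0, -2.5, 0, 0, 0, -2.5, 0, 0, -0.1, -2.5, 0, 0, -0.1, -2.5, 0, 0]

```text
time: 10.22
ee_pos: [0.5589, -0.0116, 0.2053]
eef_rot: [1.0, 0.028, 0.001, 0.0]
ft_force: [0.7, -0.9, 0.5]
width: 0.0607
grip_force: 0.0
```

Request:
arm_command:
  moves: [0, -2.5, 0, 0, -0.1, -2.5, 0, 0, -0.1, -2.5, 0, 0, 0, -2.5, 0, 0, 0, -2.5, 0, 0, 0, -2.5, 0, 0, 0, -2.5, 0, 0, 0, -2.5, 0, 0, 0, -2.5, 0, 2, 0, -2.4, 0, 2, 0, 0, 0, 0, 0, 0, 0, 0]

```text
time: 11.22
ee_pos: [0.5433, 0.2373, 0.2049]
eef_rot: [1.0, -0.005, 0.0, -0.0]
ft_force: [0.5, -0.2, 0.3]
width: 0.0607
grip_force: 0.0
```

Run:
```python
from h import *
import cv2
b=r.camera("top")[100:230,310:430,::-1]
cv2.imwrite("pics/p4.png",cv2.resize(b,None,fx=4,fy=4,interpolation=2))
plan((.543,.236),89.4,.043)
```

```text
tcp [0.5438 0.2357 0.2047] tooly -90.7 shift cm (tool now) [-0.1  -0.03 16.17] turn -0.1 f [ 0.3  0.2 -0.2] w 0.0609 tilt z [ 0.001 -0.    -1.   ] q7 -2.24 t 11.2667
```

View pics/p4.png

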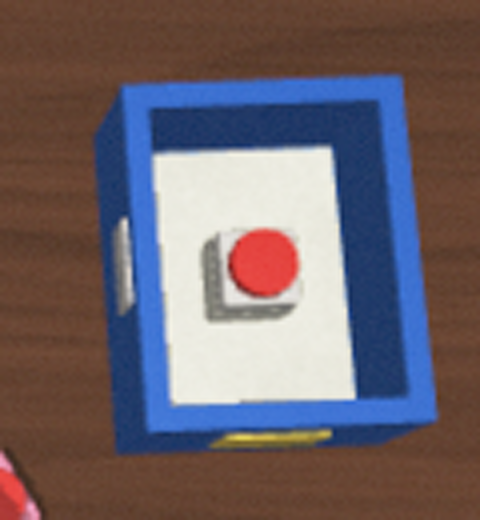

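The box crop shows the red pot upright at (263,265), near the centre of the floor. Next is the lid handle.

Request:
arm_command:
  moves: [-0.1, 0, 1.5, 0, 0, 0, 2, 0, 0, 0, 2, 0, 0, 0, 2, 0, 0, 0, 2, 0, 0, 0, 2, 0, 0, 0, 2, 0, 0, 0, 1.5, 0, 0, 0, 1.0, 0, 0, 0, 0.8, 0, 0, 0, 0, 0, 0, 0, 0, 0]

```text
time: 12.27
ee_pos: [0.5431, 0.2353, 0.0363]
eef_rot: [1.0, -0.007, 0.0, 0.0]
ft_force: [-0.0, 0.5, -0.3]
width: 0.0611
grip_force: 0.0
```

Request:
arm_command:
  moves: [0, 0, 0, 0, 0, 0, 0, 0, 0, 0, 0, 0, 0, 0, 0, 0, 0, 0, 0, 0, 0, 0, 0, 0, 0, 0, 0, 0, 0, 0, 0, 0, 0, 0, 0, 0, 0, 0, 0, 0]
  fingers: 0
  squeeze: 50

```text
time: 13.1
ee_pos: [0.5427, 0.2358, 0.0359]
eef_rot: [1.0, -0.007, 0.0, -0.0]
ft_force: [0.7, 1.3, 0.4]
width: 0.0192
grip_force: 50.0
```

Run:
```python
from h import *
plan((.543,.236),89.4,.036)
print(r.read_state()["grip_force"])
```

```text
tcp [0.5427 0.2358 0.0359] tooly -90.8 shift cm (tool now) [ 0.03 -0.02 -0.01] turn -0.2 f [0.7 1.3 0.4] w 0.0192 tilt z [ 0.  0. -1.] q7 -2.32 t 13.1
50.00012397766113
```

Gripped at 50 N and 19 mm. I'll lift 16 cm and carry the lid over the box.

Request:
arm_command:
  moves: [0, 0, -0.5, 0, 0, 0, -1, 0, 0, 0, -1.5, 0, 0, 0, -2, 0, 0, 0, -2, 0, 0, 0, -2, 0, 0, 0, -2, 0, 0, 0, -2, 0, 0, 0, -1.5, 0, 0, 0, -1, 0, 0, 0, -0.5, 0, 0, 0, 0, 0]

```text
time: 14.1
ee_pos: [0.543, 0.2358, 0.1968]
eef_rot: [1.0, -0.007, 0.001, -0.0]
ft_force: [-0.1, 0.3, -2.4]
width: 0.0195
grip_force: 50.0
```

Run:
```python
from h import *
plan((.577,-.2576),93.4)
```

```text
tcp [0.543  0.2358 0.1968] tooly -90.8 shift cm (tool now) [ 4.060e+00  4.929e+01 -1.000e-02] turn -4.2 f [-0.1  0.3 -2.4] w 0.0195 tilt z [ 0.001  0.    -1.   ] q7 -2.24 t 14.1
```

Request:
arm_command:
  moves: [0.1, 0.8, 0, 0, 0.1, 1.5, 0, 0, 0.2, 2.2, 0, 0, 0.2, 2.3, 0, 0, 0.2, 2.3, 0, 0, 0.2, 2.3, 0, 0, 0.2, 2.3, 0, 0, 0.2, 2.3, 0, 0, 0.2, 2.3, 0, 0, 0.2, 2.3, 0, 0, 0.2, 2.3, 0, 0, 0.2, 2.3, 0, 0]

```text
time: 15.1
ee_pos: [0.5605, -0.0187, 0.1946]
eef_rot: [1.0, -0.007, -0.001, 0.0]
ft_force: [0.3, -0.5, -1.0]
width: 0.0188
grip_force: 50.0
```

Request:
arm_command:
  moves: [0.2, 2.3, 0, 0, 0.2, 2.3, 0, 0, 0.2, 2.3, 0, 0, 0.2, 2.3, 0, 0, 0.2, 2.3, 0, 0, 0.2, 2.3, 0, 0, 0.2, 2.3, 0, 0, 0.2, 2.3, 0, 0, 0.2, 2.0, 0, 0, 0.2, 1.8, 0, -1, 0.1, 1.2, 0, -2, 0, 0.7, 0, -1.2]

```text
time: 16.1
ee_pos: [0.5783, -0.2607, 0.194]
eef_rot: [1.0, 0.03, -0.001, -0.0]
ft_force: [0.1, -0.4, -1.5]
width: 0.0191
grip_force: 50.0
```

Request:
arm_command:
  moves: [0, 0, 0, 0, 0, 0, 0, 0, 0, 0, 0, 0]

```text
time: 16.35
ee_pos: [0.5794, -0.2571, 0.1952]
eef_rot: [1.0, 0.03, -0.0, -0.0]
ft_force: [-0.3, 0.5, -2.2]
width: 0.0191
grip_force: 50.0
```

Run:
```python
from h import *
import cv2
plan((.577,-.2576),93.4,.124)
a=r.camera("scene")[200:384,40:330,::-1]
cv2.imwrite("pics/p5.png",cv2.resize(a,None,fx=2.6,fy=2.6,interpolation=2))
```

```text
tcp [ 0.5794 -0.2571  0.1952] tooly -86.6 shift cm (tool now) [-0.24  0.04  7.12] turn 0.0 f [-0.3  0.5 -2.2] w 0.0191 tilt z [-0.001  0.001 -1.   ] q7 -1.3 t 16.35
```

View pics/p5.png

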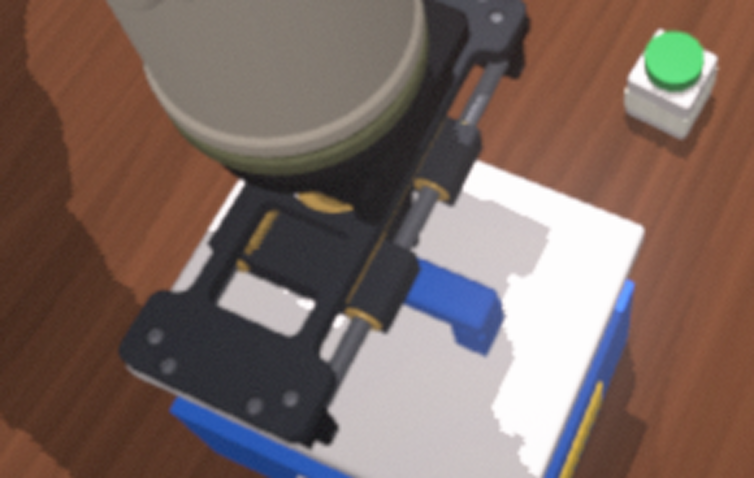

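The lid hangs level over the box, with its far corner at (643,228) and the box edge parallel beneath at (630,290). I'll correct by 2.4 mm and lower.

Request:
arm_command:
  moves: [-0.25, 0.05, 0, 0, 0, 0, 1, 0, 0, 0, 1.5, 0, 0, 0, 1.5, 0, 0, 0, 0.8, 0, 0, 0, 0.5, 0, 0, 0, 0.5, 0, 0, 0, 0, 0, 0, 0, 0, 0]

```text
time: 17.15
ee_pos: [0.5775, -0.2586, 0.1382]
eef_rot: [1.0, 0.03, 0.0, 0.0]
ft_force: [0.3, 0.3, -2.6]
width: 0.0194
grip_force: 50.0
```

Request:
arm_command:
  moves: [0, 0, 0.3, 0, 0, 0, 0.3, 0, 0, 0, 0.3, 0, 0, 0, 0.2, 0, 0, 0, 0, 0, 0, 0, 0, 0]

```text
time: 17.65
ee_pos: [0.5772, -0.2586, 0.1267]
eef_rot: [1.0, 0.03, -0.0, -0.0]
ft_force: [-0.1, -0.4, -3.2]
width: 0.019
grip_force: 50.0
```

Run:
```python
from h import *
plan((.577,-.2576),93.4,.124)
```

```text
tcp [ 0.5772 -0.2586  0.1267] tooly -86.6 shift cm (tool now) [-0.02 -0.1   0.27] turn 0.0 f [-0.1 -0.4 -3.2] w 0.019 tilt z [-0.  0. -1.] q7 -1.31 t 17.65
```

Request:
arm_command:
  moves: [0, -0.1, 0, 0, 0, 0, 0.1, 0, 0, 0, 0.1, 0, 0, 0, 0.05, 0, 0, 0, 0.05, 0, 0, 0, 0, 0, 0, 0, 0, 0]

```text
time: 18.23
ee_pos: [0.5772, -0.2576, 0.1239]
eef_rot: [1.0, 0.03, 0.0, 0.0]
ft_force: [-0.6, 0.1, -1.9]
width: 0.0194
grip_force: 50.0
```

Request:
arm_command:
  moves: [0, 0, 0.05, 0, 0, 0, 0.05, 0, 0, 0, 0, 0, 0, 0, 0, 0]

```text
time: 18.57
ee_pos: [0.5772, -0.2576, 0.1239]
eef_rot: [1.0, 0.03, 0.0, 0.0]
ft_force: [-4.4, 1.7, 7.2]
width: 0.0192
grip_force: 50.0
```

Request:
arm_command:
  moves: [0, 0, 0, 0, 0, 0, 0, 0, 0, 0, 0, 0, 0, 0, 0, 0, 0, 0, 0, 0, 0, 0, 0, 0, 0, 0, 0, 0]
  fingers: 70

```text
time: 19.15
ee_pos: [0.5772, -0.2575, 0.1228]
eef_rot: [1.0, 0.03, 0.0, 0.0]
ft_force: [-0.1, 1.0, -1.0]
width: 0.0566
grip_force: 0.0
```

Request:
arm_command:
  moves: [0, 0, -0.5, 0, 0, 0, -1, 0, 0, 0, -2, 0, 0, 0, -2, 0, 0, 0, -2, 0, 0, 0, -2, 0, -1, -2, 0, 0, -1.5, -2.5, 0, 0, -1.5, -2.5, 0, 0, -1.5, -2.5, 0, 0, -1.5, -2.5, 0, 0, -1.5, -2.5, 0, 0]

```text
time: 20.15
ee_pos: [0.483, -0.1167, 0.2188]
eef_rot: [1.0, 0.03, 0.001, 0.0]
ft_force: [0.8, 0.3, 0.6]
width: 0.0614
grip_force: 0.0
```

Request:
arm_command:
  moves: [0, -2.5, 0, 0, 0, -2.5, 0, 0, 0, -2.5, 0, 0, 0, -2.5, 0, 0, 0, -2.5, 0, 0, 0, -2.5, 0, 0, 0, -2.5, 0, 0, 0, -2.5, 0, 0, 0, -2.5, 0, 0, 0, 0, 0, 0]

```text
time: 20.98
ee_pos: [0.4695, 0.1122, 0.2193]
eef_rot: [0.999, 0.033, 0.001, -0.001]
ft_force: [0.1, 0.4, -0.3]
width: 0.0613
grip_force: 0.0
```

Run:
```python
from h import *
import cv2
a=r.camera("scene")[210:384,90:330,::-1];b=r.camera("top")[105:225,325:425,::-1]
cv2.imwrite("pics/p6.png",np.hstack([cv2.resize(a,(400,290),interpolation=2),cv2.resize(b,(400,480),interpolation=2)[:290]]) if 0 else np.hstack([np.pad(cv2.resize(a,(400,290),interpolation=2),((0,190),(0,0),(0,0))),cv2.resize(b,(400,480),interpolation=2)]))
```

```text
(no output)
```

View pics/p6.png

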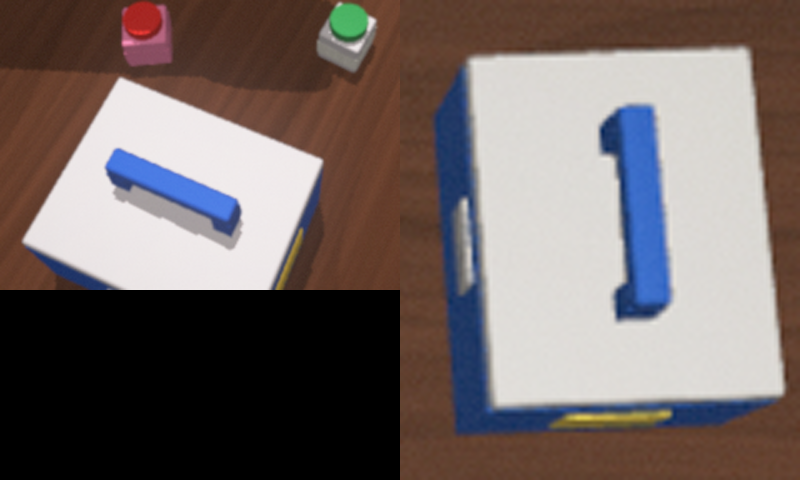

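Both views show the lid flush and square on the rim, its top corners at (468,58), (748,47), (784,395) and (492,408). The green pot still stands at (347,37). I'll check the lid numerically and then hand in.

Run:
```python
from h import *
w=ray("top",crop([(68,58),(348,47),(384,395),(92,408)],4,325,105),.116);quad(w,"lid")
c,ok=w.mean(0),0
if np.hypot(*(c-[.577,-.2576]))<.005: print(r.close_job())
```

```text
lid [ 0.577  -0.2564] len 0.1984 0.1586 yaw 3.3 3.8
the job is handed in; nothing more can be done
None
```

The red-capped pot stands upright on the box floor, the white lid is seated square on the rim (centre about 1 mm from the box's, angle within half a degree), the green pot was not touched, and the job was handed in at about 21 s.

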